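# Close the setter's vise through the lever guard

### The arm

A 6-joint arm with a two-finger parallel gripper is mounted at the origin on the work surface. World frame = base frame: x ahead of the robot, y to its left, z up, the work surface at z = 0. Lengths are in m, angles in rad, forces in N, time in s.
With the tool pointing down it reaches from about 0.275 to 0.85 m from the base axis. Payload 5.2 kg.
Tool frame: the origin (TCP) lies midway between the tips of the shut fingers; the grasp point (between the pads) lies 19 mm behind it; z points along the fingers, y is the direction in which the jaws open and shut (so a half turn about z gives the same grasp; the last joint's range is limited). The gripper opens to 85 mm and grips with 20 to 120 N. Pads are 22 mm wide; open, the fingers measure 114 mm over their backs; the gripper's body (76 mm by 85 mm) begins 54 mm behind the grasp point. The pads swing forward as they close: fully open they stand 13 mm farther back than shut.
Start: joints at [-1.375, 0.259, 1.535, -0, 1.348, -0.203], TCP at [0.214, -0.507, 0.231] pointing down, gripper open.
Joint ranges: [-3.14, 3.14], [-0.91, 2.08], [0.19, 2.58], [-1.22, 4.36], [0.22, 2.71], [-3.12, 3.12]. Speed limits (rad/s): [2.57, 2.57, 3.14, 3.14, 3.14, 3.14].

### API

Orientations are given as [roll, pitch, yaw] about the fixed x, y, z axes, in that order (R = Rz(yaw) Ry(pitch) Rx(roll)).
In Python, from workcell import bot gives the robot as it stands.
- The arm moves only by the tool arm_command, never from a script. Its argument "targets" is a list of rows, each a list of 7 numbers: the shift along the world's x, y, z in m, then the turn, a rotation vector about the world's x, y, z in rad, then the opening, from 0 (shut) to 1 (fully open). A call has 1 to 8 rows; each row is the pose to reach, as a shift and turn from the pose measured when the call began; what a row does not reach only later rows make up. A row lasts 1/12 s, in which the tool goes at most 41.7 mm and 7.16 degrees, less where a joint would pass 70% of its speed; a pose out of reach is approached as far as the arm can. A call with a gripper value outside its range is refused whole. The fingers move at their own pace and stop on an object; the grip force is fixed at half the most. Time passes only in rows, so rows that repeat a pose let the fingers close. It gives the time, the measured TCP pose, the force and the opening at its end, in the units of the state.
- bot.state(): the state, without advancing time (a new reading comes with each control period).
- bot.grab_frame(name): name is "side" or "top" or "wrist"; returns a dict with "pixels" (420x560x3 uint8, red, green, blue), "depth" (420x560 float32, m along the optical axis (not along the pixel's ray), 0 where there is no reading), "fx", "fy", "cx", "cy" (pixels), "dist_coeffs" ([k1, k2, p1, p2, k3] as OpenCV has them; the pictures are not rectified), "R" (3x3) and "t" (3): a world point X has camera coordinates R X + t. Camera axes: x right, y down, z forward; pixel columns grow to the right and rows downward; lengths in m; the calibration is good to about 2 mm. A picture is of the moment at which its call begins.
- bot.job_done(): hands the job in, once; it reports no verdict.
Trained networks look in the newest picture that a camera, given by its name, has taken for a name from the list of things; names that differ only in an ending like _2 or _b are one class to them, and where a whole thing is asked for, a point or a joint stands for the part that bears it (a point fixed in the world has none). Each returns a list of dicts, best first, with "confidence" (0 to 1); they miss things now and then, are a little off and sometimes report something else, mostly with a low value. They report only what shows in the picture. A call takes as long as a camera call.
- bot.regions_of(target, camera): "region" (420x560 bool, what is visible of it).
- bot.pinpoint(target, camera): "at" ([x, y, z] in m, in world coordinates, good to about 4 mm: a listed point, or the origin of a listed thing).
The state is a dict: "time_s": time; "joint_pos": joint angles; "qd": joint speeds; "joint_torque": joint torques, N m; "ee_pos": TCP position; "tcp_rot": TCP orientation; "ft_force": force on the tool from outside, world axes, zero at the start; "torque": the same for the moment, N m; "gripper_width": finger opening in m.
Only numpy, scipy, OpenCV 4.12 (cv2) and the standard library are available. Lean on these libraries where they do the work, as an engineer would, in place of code of your own. Each camera call takes 0.05 s, during which the arm holds its last target.

### The job

Close the ring vise on the stone-setter's bench: with the fingers shut, reach down through the guard window over the brass lever, press the lever right down to its stop and keep pressing for about two seconds, then withdraw upwards. Do not touch the guard, leave the black lever and the things lying around as they are, and do not grasp or lift anything.

Things in the scene. Friction and masses are not known exactly. Their poses are not given: they have to be found in the camera images.
- guard: Fixed lever box, 160 mm (own x) by 230 mm (own y), 100 mm high, origin under its centre on the table, z up. Closed clear walls; on top a yellow plate 4 mm thick, upper face at 100 mm, with two windows 80 mm (x) by 85 mm (y) centred at x = -20 mm, y = +57.5 and -57.5 mm of this frame, a 30 mm bar between. One lever lies under each; which is where changes.
- vise: Fixed low ring vise, 60 x 150 mm, origin on the table under its centre, 140 mm from the box's centre along the guard's +x. Its jaws reach 57 mm up, the ring between them 81 mm. Its jaw closes as the brass lever goes down.
- brass_bar (a point): Centre of the brass lever's crossbar, a round brass bar 22 mm in diameter, 46 mm long, along the guard's y axis. Press on top of it, 11 mm above this point. The point is 77 mm above the table with the lever up and 55 mm with it fully down, always within 2 mm of its window's centre seen from above.
- brass_lever (a joint): Angle of the brass lever in rad: 0 up, 0.26 down on its hard stop (the bar 22 mm lower). It pivots 85 mm from the bar, towards the guard's +x. No spring: it moves against friction (about 4 N at the bar) and stays where it is left. It starts between 0 and 0.05.
- black_bar (a point): Centre of the black plastic crossbar of the other lever (same sizes and behaviour), under the other window. Not to be moved.
- black_lever (a joint): Angle of the black lever in rad: 0 up, 0.26 down. To be left as it is.
- stone_tray: Loose clear divided tray with pink stones, 100 x 70 x 22 mm, beside the box; origin under its centre. Leave alone.
- graver: Loose graver, a steel blade with a wooden ball handle, 120 mm long along its x, 31 mm high, lying beside the box; origin under its middle. Leave alone.
- jar: Loose amber glass jar with steel lid, 48 mm in diameter, 60 mm high, near the box; origin under its centre. Leave alone.

How it is judged:
On the way:
1. The brass lever is down on its stop and a finger keeps pressing it there for at least 1.5 s (value of joint brass_lever above 0.22 rad and contact force between the fingers and brass_lever above 0.5 N), for 1.5 s.
At the end, for the whole second after the job is handed in: The brass lever stays down (joint above 0.22 of 0.26 rad), the black lever's bar is within 4 mm and tray, graver and jar within 10 mm of where they were, at rest (value of joint brass_lever above 0.22 rad and distance of black_bar from where it was at the start of the episode below 0.004 m and distance of each of stone_tray, graver, jar from where it was at the start of the episode below 0.01 m and linear speed of each of stone_tray, graver, jar below 0.02 m/s); the robot touches nothing.
It fails at once if The brass bar is taken between the fingers instead of being pressed from above (distance between the grasp point and brass_bar below 0.018 m).
It fails at once if The robot touches the guard (plate or walls) (contact force between any of the fingers, the arm and guard above 0.5 N).
It fails at once if The black lever's bar is moved more than 4 mm (distance of black_bar from where it was at the start of the episode above 0.004 m).
It fails at once if The tray, graver or jar is moved or lifted more than 10 mm (distance of any of stone_tray, graver, jar from where it was at the start of the episode above 0.01 m).
It also fails if it takes over 40 s, if anything falls off the work surface, if the arm or the gripper's body presses on something with over 40 N, if the wrist force passes 120 N, or if a joint passes its speed limit or range.

## Working session

There is one attempt and no reset: what is moved stays moved. The work goes in short steps, Python scripts to look and compute and a tool call to move; the robot and the scene stay as the last step left them, time stands still between calls to the robot, and variables do not carry over. Pictures are saved under pics/ and viewed, and the job is handed in when it is done.

Besides the shell and the picture viewer there is one more tool, called after "Emit:" in YAML: its name, and indented under it one key for each argument. arm_command: Moves the arm, as the interface text tells. Its arguments: {"type":"object","properties":{"targets":{"type":"array","items":{"type":"array","items":{"type":"number"}}}},"required":["targets"]}

```bash
mkdir -p pics
python3 - <<'E'
from workcell import bot
import cv2,numpy as np
s=bot.state(); print(s['time_s'],s['ee_pos'],s['tcp_rot'],s['gripper_width'])
for c in ['top','side']:
    f=bot.grab_frame(c); cv2.imwrite(f'pics/{c}0.png',cv2.cvtColor(f['pixels'],cv2.COLOR_RGB2BGR))
    print(c,f['fx'],np.round(f['R'],3).tolist(),np.round(f['t'],3))
    for n in ['guard','vise','brass_bar','black_bar','stone_tray','graver','jar']:
        print(n,[(round(d['confidence'],2),np.round(d['at'],4).tolist()) for d in bot.pinpoint(n,c)[:2]])
E
```

```text
0.0 [ 0.21349917 -0.50631683  0.23048098] [-3.13981242e+00 -3.76912737e-04  3.98783867e-01] 0.08562925955451552
top 533.3449288504864 [[-0.017, -1.0, 0.015], [-0.987, 0.015, -0.161], [0.161, -0.018, -0.987]] [0.05  0.64  1.028]
guard [(0.75, [0.5687, -0.0597, -0.0032])]
vise [(0.78, [0.7062, -0.0324, -0.0003])]
brass_bar [(0.76, [0.5396, -0.0035, 0.0741])]
black_bar [(0.56, [0.5591, -0.1155, 0.0727])]
stone_tray [(0.94, [0.518, 0.1357, 0.0017]), (0.22, [0.7222, -0.1941, -0.0006])]
graver [(0.78, [0.5436, -0.2572, -0.0012])]
jar [(0.62, [0.7228, -0.1923, -0.0009])]
side 496.5469186176894 [[-0.86, -0.51, -0.022], [-0.233, 0.431, -0.872], [0.454, -0.744, -0.489]] [0.544 0.206 0.814]
guard [(0.69, [0.5526, -0.1207, 0.0716])]
vise [(0.62, [0.7069, -0.0355, -0.0003])]
brass_bar [(0.59, [0.5459, -0.262, -0.0023]), (0.47, [0.5413, -0.0009, 0.0741])]
black_bar [(0.59, [0.5563, -0.1173, 0.0702]), (0.29, [0.7222, -0.1903, -0.001])]
stone_tray [(0.63, [0.5167, 0.1327, 0.0041]), (0.32, [0.5464, -0.2608, -0.0025])]
graver [(0.69, [0.5475, -0.2604, -0.0014])]
jar [(0.72, [0.7231, -0.1875, -0.0019])]
```

View pics/top0.png

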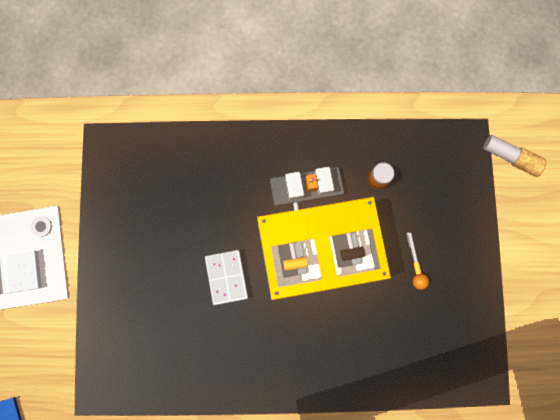

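View pics/side0.png

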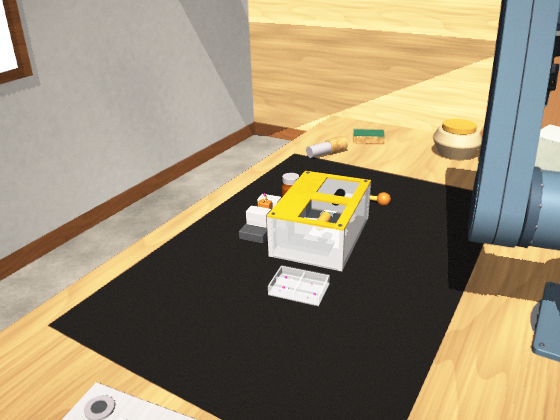

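The brass bar is in the left window at about (295,264) and the black bar in the right one at (353,253). This matches the networks. Next I'll measure the plate.

```bash
cat > h.py <<'E'
import cv2,numpy as np
def cam(f):
    return np.array([[f['fx'],0,f['cx']],[0,f['fy'],f['cy']],[0,0,1]]),np.array(f['dist_coeffs'],float)
def toplane(f,uv,z):
    K,d=cam(f); n=cv2.undistortPoints(np.array(uv,float).reshape(-1,1,2),K,d).reshape(-1,2)
    R=np.array(f['R']);t=np.array(f['t']); r=np.c_[n,np.ones(len(n))]@R; o=-R.T@t
    return o+r*((z-o[2])/r[:,2])[:,None]
def plate(f,c):
    h=cv2.cvtColor(f['pixels'],cv2.COLOR_RGB2HSV)
    m=cv2.inRange(h,(22,180,120),(32,255,255))
    n,l,st,_=cv2.connectedComponentsWithStats(m); k=1+np.argmax(st[1:,4]); m=np.uint8(l==k)*255
    cv2.imwrite(f'pics/mask_{c}.png',m)
    cs,hi=cv2.findContours(m,cv2.RETR_CCOMP,cv2.CHAIN_APPROX_NONE)
    for q,hh in zip(cs,hi[0]):
        if cv2.contourArea(q)<300: continue
        w=toplane(f,q.reshape(-1,2),0.1)[:,:2]
        r=cv2.minAreaRect((w*1000).astype(np.float32)); print(c,'outer' if hh[3]<0 else 'hole',np.round(r[0],1),np.round(r[1],1),round(r[2],2))
E
python3 - <<'E'
from workcell import bot
from h import *
for c in ['top','side']:
    f=bot.grab_frame(c); plate(f,c)
    for n in ['brass_bar','black_bar']:
        rs=bot.regions_of(n,c)
        for d in rs[:2]:
            v,u=np.nonzero(d['region']); 
            if len(u)==0: continue
            p=np.c_[u,v]
            print(n,round(d['confidence'],2),len(u),u.mean().round(1),v.mean().round(1),toplane(f,[p.mean(0)],0.08).round(4))
E
```

```text
top outer [569.5 -58.9] [160.4 230.7] 9.03
top hole [540.5  -5.2] [84.7 90.2] 9.09
top hole [ 558.4 -118.1] [84.8 89.8] 8.88
brass_bar 0.88 345 294.4 259.9 [[ 0.547  -0.0039  0.08  ]]
black_bar 0.68 354 351.6 249.7 [[ 0.565  -0.1164  0.08  ]]
side outer [565.2 -54.5] [159.6 235.3] 8.99
side hole [ 5.358e+02 -1.000e-01] [84.4 88.9] 9.25
side hole [ 554.1 -113.9] [84.9 91.9] 8.63
brass_bar 0.42 102 323.4 217.0 [[ 0.5379 -0.0091  0.08  ]]
black_bar 0.42 31 340.0 192.0 [[ 0.5559 -0.129   0.08  ]]
black_bar 0.24 7264 319.0 220.2 [[0.5398 0.007  0.08  ]]
```

Emit:
arm_command:
  targets:
    - [0.02,0.031,0,0,0,-0.03,0]
    - [0.04,0.062,0,0,0,-0.06,0]
    - [0.06,0.093,0,0,0,-0.09,0]
    - [0.08,0.124,0,0,0,-0.12,0]
    - [0.1,0.155,0,0,0,-0.15,0]
    - [0.12,0.186,0,0,0,-0.18,0]
    - [0.14,0.217,0,0,0,-0.21,0]
    - [0.16,0.248,0,0,0,-0.242,0]

```text
time_s: 1.77
ee_pos: [0.3742, -0.2573, 0.2315]
tcp_rot: [3.141, -0.0, 0.155]
ft_force: [0.3, -0.6, 0.1]
gripper_width: -0.0004
```

Emit:
arm_command:
  targets:
    - [0.021,0.032,0,0,0,0,0]
    - [0.042,0.064,0,0,0,0,0]
    - [0.063,0.096,0,0,0,0,0]
    - [0.084,0.128,0,0,0,0,0]
    - [0.105,0.16,0,0,0,0,0]
    - [0.126,0.192,0,0,0,0,0]
    - [0.147,0.224,0,0,0,0,0]
    - [0.164,0.254,0,0,0,0,0]

```text
time_s: 2.43
ee_pos: [0.5394, -0.0012, 0.2317]
tcp_rot: [3.141, -0.001, 0.155]
ft_force: [0.9, -0.2, 0.4]
gripper_width: 0.0003
```

Emit:
arm_command:
  targets:
    - [0,0,-0.03,0,0,0,0]
    - [0,0,-0.06,0,0,0,0]
    - [0,0,-0.09,0,0,0,0]
    - [0,0,-0.1,0,0,0,0]
    - [0,0,-0.1,0,0,0,0]

```text
time_s: 2.85
ee_pos: [0.5373, -0.0007, 0.129]
tcp_rot: [-3.14, 0.005, 0.156]
ft_force: [0.6, 0.4, -0.1]
gripper_width: 0.0001
```

Run:
```python
from workcell import bot
from h import *
s=bot.state(); print(s['time_s'],s['ee_pos'],s['tcp_rot'],s['ft_force'])
for c in ['top','side','wrist']:
    f=bot.grab_frame(c); cv2.imwrite(f'pics/{c}1.png',cv2.cvtColor(f['pixels'],cv2.COLOR_RGB2BGR)) 
    if c!='wrist':
        I=f['pixels']; u,v=(315,250) if c=='top' else (320,190)
        K,d=cam(f); q=cv2.projectPoints(np.array([s['ee_pos']]),cv2.Rodrigues(np.array(f['R']))[0],np.array(f['t']),K,d)[0].ravel(); print(c,q)
        cr=I[120:330,180:460]; cv2.imwrite(f'pics/{c}1z.png',cv2.cvtColor(cv2.resize(cr,None,fx=2.8,fy=2.8),cv2.COLOR_RGB2BGR))
    else:
        plate(f,c)
        print([(round(d['confidence'],2),np.round(d['at'],4).tolist()) for d in bot.pinpoint('brass_bar',c)[:2]])
```

```text
2.85 [ 0.53731381 -0.00068578  0.12898265] [-3.14002062  0.00465302  0.15554386] [ 0.61341231  0.434211   -0.09532308]
top [294.39077214 263.10858511]
side [322.20312479 197.66439736]
[(0.58, [0.5386, -0.0005, 0.0753])]
```

View pics/wrist1.png

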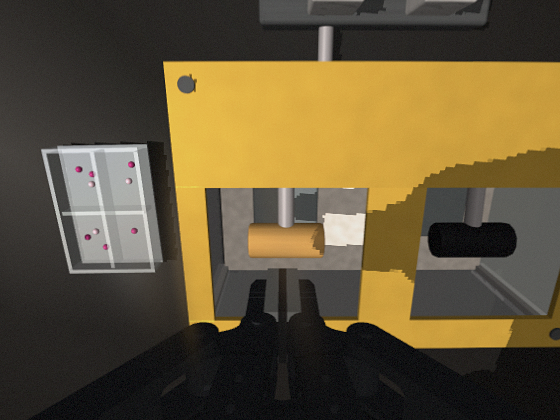

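View pics/side1z.png

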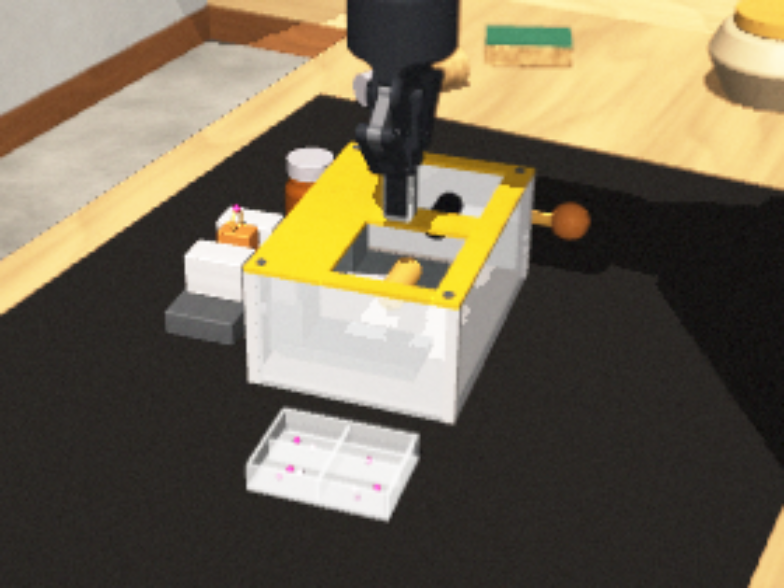

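Run:
```python
from workcell import bot
from h import *
f=bot.grab_frame('wrist')
w=toplane(f,[(207,188),(367,188),(361,319),(212,319),(186,84),(165,62)],0.1); print(w.round(4).tolist())
r=bot.regions_of('brass_bar','wrist')
for d in r[:2]:
    v,u=np.nonzero(d['region']); print(d['confidence'],u.min(),u.max(),v.min(),v.max())
print(toplane(f,[(287,240)],0.083).round(4))
s=bot.state();K,d=cam(f)
print(cv2.projectPoints(np.array([s['ee_pos']]),cv2.Rodrigues(np.array(f['R']))[0],np.array(f['t']),K,d)[0].ravel())
```

```text
[[0.573, 0.0442, 0.1], [0.5859, -0.0385, 0.1], [0.5073, -0.0534, 0.1], [0.4937, 0.0342, 0.1], [0.6223, 0.0587, 0.1], [0.6306, 0.0692, 0.1]]
0.6 248 323 189 258
0.2 163 559 64 348
[[ 0.5438 -0.0031  0.083 ]]
[284.41527166 286.41000068]
```

Emit:
arm_command:
  targets:
    - [0.002,-0.002,0,0,0,0,0]
    - [0.002,-0.002,-0.015,0,0,0,0]
    - [0.002,-0.002,-0.03,0,0,0,0]
    - [0.002,-0.002,-0.036,0,0,0,0]
    - [0.002,-0.002,-0.042,0,0,0,0]
    - [0.002,-0.002,-0.048,0,0,0,0]
    - [0.002,-0.002,-0.048,0,0,0,0]

```text
time_s: 3.73
ee_pos: [0.5428, -0.0038, 0.0852]
tcp_rot: [3.14, -0.005, 0.155]
ft_force: [0.5, -0.2, -0.1]
gripper_width: 0.0002
```

Run:
```python
from workcell import bot
from h import *
for c in ['side','wrist']:
    f=bot.grab_frame(c); I=f['pixels']
    if c=='side': I=cv2.resize(I[120:330,180:460],None,fx=2.8,fy=2.8)
    cv2.imwrite(f'pics/{c}2.png',cv2.cvtColor(I,cv2.COLOR_RGB2BGR)) 
s=bot.state(); print(s['time_s'],s['ee_pos'],s['tcp_rot'],s['ft_force'])
```

```text
3.8333 [ 0.54291952 -0.00372239  0.08591054] [ 3.13954239 -0.00493176  0.15504834] [-0.21398584  0.0690022  -0.16636412]
```

View pics/side2.png

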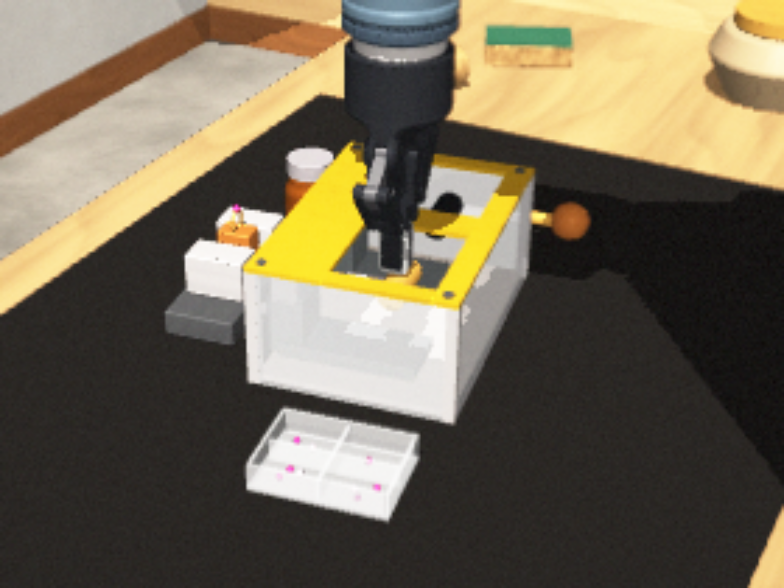

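View pics/wrist2.png

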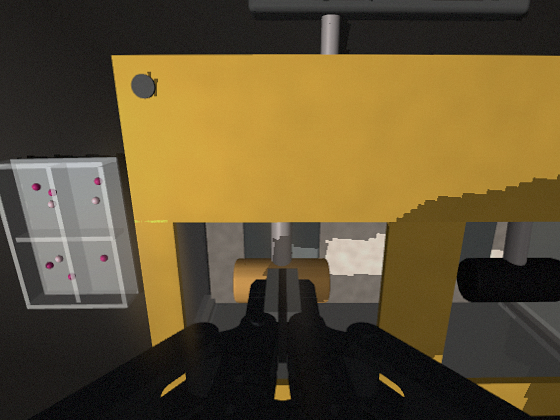

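Emit:
arm_command:
  targets:
    - [-0.003,0,0,0,0,0,0]
    - [-0.003,0,-0.005,0,0,0,0]
    - [-0.003,0,-0.01,0,0,0,0]
    - [-0.003,0,-0.014,0,0,0,0]
    - [-0.003,0,-0.018,0,0,0,0]
    - [-0.003,0,-0.018,0,0,0,0]

```text
time_s: 4.33
ee_pos: [0.5396, -0.0037, 0.067]
tcp_rot: [3.14, -0.004, 0.155]
ft_force: [-0.2, 0.1, 0.7]
gripper_width: 0.0003
```

Emit:
arm_command:
  targets:
    - [0,0,-0.002,0,0,0,0]
    - [0,0,-0.003,0,0,0,0]
    - [0,0,-0.003,0,0,0,0]

```text
time_s: 4.58
ee_pos: [0.5401, -0.0037, 0.0656]
tcp_rot: [3.139, -0.005, 0.155]
ft_force: [-5.4, 0.6, 14.4]
gripper_width: -0.0
```

Run:
```python
from workcell import bot
from h import *
for c in ['side','wrist']:
    f=bot.grab_frame(c); I=f['pixels']
    if c=='side': I=cv2.resize(I[120:330,180:460],None,fx=2.8,fy=2.8)
    cv2.imwrite(f'pics/{c}3.png',cv2.cvtColor(I,cv2.COLOR_RGB2BGR)) 
s=bot.state(); print(s['time_s'],s['ee_pos'],s['tcp_rot'],s['ft_force'])
```

```text
4.6833 [ 0.54006334 -0.00370825  0.06558175] [ 3.13938806 -0.00546898  0.15501039] [-5.33595859 -0.27437442 16.045124  ]
```

View pics/side3.png

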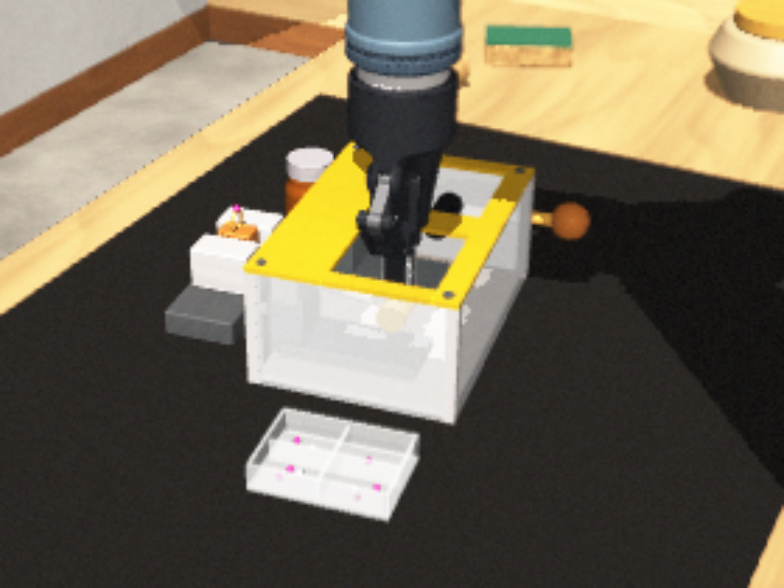

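View pics/wrist3.png

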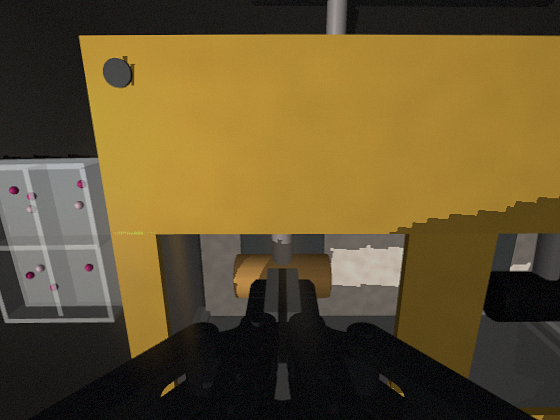

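On the stop at 16 N, so I hold here.

Emit:
arm_command:
  targets:
    - [0,0,-0.002,0,0,0,0]
    - [0,0,-0.002,0,0,0,0]
    - [0,0,-0.002,0,0,0,0]
    - [0,0,-0.002,0,0,0,0]
    - [0,0,-0.002,0,0,0,0]
    - [0,0,-0.002,0,0,0,0]
    - [0,0,-0.002,0,0,0,0]
    - [0,0,-0.002,0,0,0,0]

```text
time_s: 5.35
ee_pos: [0.5401, -0.0037, 0.0655]
tcp_rot: [3.139, -0.006, 0.155]
ft_force: [-7.1, 0.9, 19.0]
gripper_width: -0.0003
```

Emit:
arm_command:
  targets:
    - [0,0,-0.002,0,0,0,0]
    - [0,0,-0.002,0,0,0,0]
    - [0,0,-0.002,0,0,0,0]
    - [0,0,-0.002,0,0,0,0]
    - [0,0,-0.002,0,0,0,0]
    - [0,0,-0.002,0,0,0,0]
    - [0,0,-0.002,0,0,0,0]
    - [0,0,-0.002,0,0,0,0]

```text
time_s: 6.02
ee_pos: [0.5401, -0.0037, 0.0655]
tcp_rot: [3.138, -0.007, 0.156]
ft_force: [-8.7, 1.0, 20.7]
gripper_width: -0.0001
```

Emit:
arm_command:
  targets:
    - [0,0,-0.002,0,0,0,0]
    - [0,0,-0.002,0,0,0,0]
    - [0,0,-0.002,0,0,0,0]
    - [0,0,-0.002,0,0,0,0]
    - [0,0,-0.002,0,0,0,0]
    - [0,0,-0.002,0,0,0,0]
    - [0,0,-0.002,0,0,0,0]
    - [0,0,-0.002,0,0,0,0]

```text
time_s: 6.68
ee_pos: [0.5401, -0.0037, 0.0655]
tcp_rot: [3.138, -0.007, 0.156]
ft_force: [-7.0, 0.2, 19.6]
gripper_width: 0.0003
```

Emit:
arm_command:
  targets:
    - [0,0,-0.002,0,0,0,0]
    - [0,0,-0.002,0,0,0,0]

```text
time_s: 6.85
ee_pos: [0.5401, -0.0037, 0.0655]
tcp_rot: [3.137, -0.008, 0.156]
ft_force: [-8.3, -0.3, 19.9]
gripper_width: 0.0004
```

Pressed for over 2 s at about 20 N. Now straight up.

Emit:
arm_command:
  targets:
    - [0,0,0.004,0,0,0,0]
    - [0,0,0.015,0,0,0,0]
    - [0,0,0.035,0,0,0,0]
    - [0,0,0.06,0,0,0,0]
    - [0,0,0.09,0,0,0,0]
    - [0,0,0.12,0,0,0,0]
    - [0,0,0.15,0,0,0,0]
    - [0,0,0.15,0,0,0,0]

```text
time_s: 7.52
ee_pos: [0.5439, -0.0041, 0.2218]
tcp_rot: [3.134, -0.019, 0.157]
ft_force: [1.7, -0.5, -0.2]
gripper_width: 0.0003
```

Run:
```python
from workcell import bot
from h import *
for c in ['side','wrist']:
    f=bot.grab_frame(c); I=f['pixels']
    if c=='side': I=cv2.resize(I[120:330,180:460],None,fx=2.8,fy=2.8)
    cv2.imwrite(f'pics/{c}4.png',cv2.cvtColor(I,cv2.COLOR_RGB2BGR))
    for n in ['brass_bar','black_bar','stone_tray','graver','jar']:
        print(c,n,[(round(d['confidence'],2),np.round(d['at'],4).tolist()) for d in bot.pinpoint(n,c)[:2]])
s=bot.state(); print(s['time_s'],s['ee_pos'],s['ft_force'])
```

```text
side brass_bar []
side black_bar [(0.58, [0.5557, -0.1197, 0.0724]), (0.33, [0.5686, -0.0566, -0.0015])]
side stone_tray []
side graver [(0.44, [0.5464, -0.2622, -0.0016])]
side jar [(0.73, [0.7189, -0.1888, 0.0008])]
wrist brass_bar [(0.88, [0.5382, -0.0048, 0.0555])]
wrist black_bar [(0.96, [0.5588, -0.1158, 0.0751])]
wrist stone_tray [(0.58, [0.5161, 0.133, 0.0032])]
wrist graver [(0.57, [0.5469, -0.2637, -0.0011])]
wrist jar [(0.74, [0.7222, -0.1865, -0.0016])]
8.1167 [ 0.539955   -0.00366219  0.21496354] [-0.28555833  0.40474658 -0.57584459]
```

View pics/side4.png

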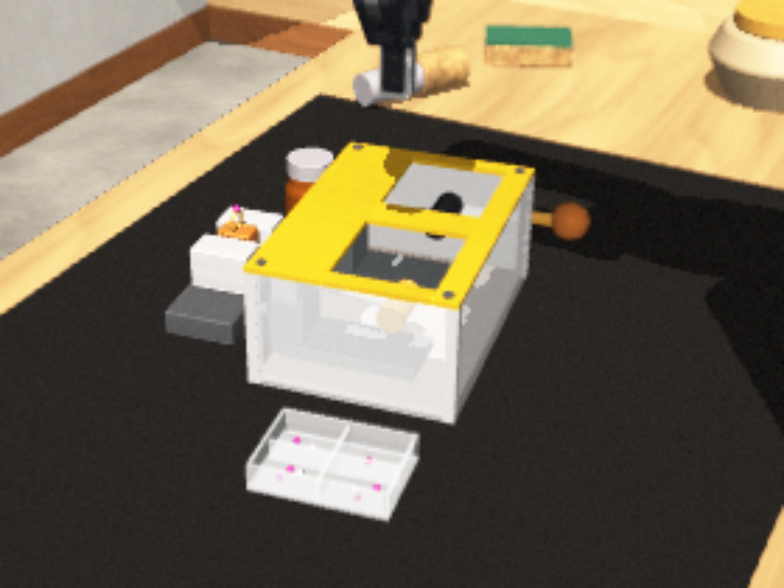

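View pics/wrist4.png

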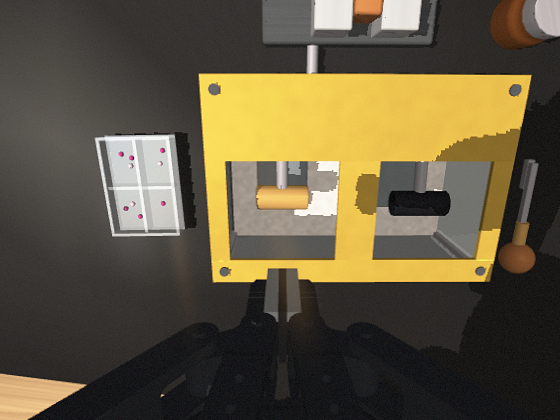

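The brass bar is down at about (282,198) in the wrist view, and the network puts it at z = 0.0555. The black bar, tray, graver and jar look unchanged.

```bash
python3 -c "
from workcell import bot
print(bot.job_done())"
```

```text
the job is handed in; nothing more can be done
None
```

The brass lever is down on its stop, and I've handed in the job; it gave no verdict. I reached down through the brass lever's window with the fingers shut, held the lever on its stop for about 2.3 s at 14–21 N, and withdrew straight up.

- **Brass lever:** after withdrawing, the wrist camera's network puts the bar at z = 0.0555, against 0.055 for fully down. While pressing, the fingertips stopped at z = 0.0655, which agrees.
- **Other things:** the black bar, tray, graver and jar all read within about 7 mm of their first positions, about what the networks' scatter allows. The pictures show no change.
- **Guard:** the force stayed near zero on the way down to the bar and after withdrawing. While pressing there was a sideways force of 5–9 N along x; I took it as friction on the bar, because the fingers looked clear of the plate in the pictures.
- **Check that failed:** the last side view did not detect the brass bar or the tray. Both show in that picture, and the wrist camera found both.

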